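Point out the stray vial and its empty place in the rack

TASK

Show a colleague which sample vial has been left out of the rack and where it belongs: with the tool straight down, point at the vial standing outside the rack, fingertips centred 1 to 4 cm above its cap, and hold still there for two seconds. Then point the same way at the rack's one empty hole, fingertips over its middle and 1 to 4 cm above the level of the neighbouring caps, hold for two seconds and finish still pointing there. Touch, shift or lift nothing, and travel well above everything between the two so that you come down over no other vial or glassware.

Things in the scene. Friction and masses are not known exactly. Their poses are not given: they have to be found in the camera images.
- rack: dark grey plastic vial rack, a block 48 x 210 x 35 mm with five round through holes in one row along its y axis, 42 mm apart; origin at the centre of its underside on the table; fixed. The caps of racked vials stand 25 mm above its top. White tanks 0.2 to 0.3 m high stand along the back from x = 0.58 m, in the way of wide low swings
- rack_hole0 (a point): centre of the mouth of hole 1 of 5 (counted from the rack's -y end), 31 mm wide, at the rack's top face, 35 mm above the table. Four holes hold a vial; the other one is empty, which one changes from run to run
- rack_hole1 (a point): centre of the mouth of hole 2 of 5 (counted from the rack's -y end), 31 mm wide, at the rack's top face, 35 mm above the table. Four holes hold a vial; the other one is empty, which one changes from run to run
- rack_hole2 (a point): centre of the mouth of hole 3 of 5 (counted from the rack's -y end), 31 mm wide, at the rack's top face, 35 mm above the table. Four holes hold a vial; the other one is empty, which one changes from run to run
- rack_hole3 (a point): centre of the mouth of hole 4 of 5 (counted from the rack's -y end), 31 mm wide, at the rack's top face, 35 mm above the table. Four holes hold a vial; the other one is empty, which one changes from run to run
- rack_hole4 (a point): centre of the mouth of hole 5 of 5 (counted from the rack's -y end), 31 mm wide, at the rack's top face, 35 mm above the table. Four holes hold a vial; the other one is empty, which one changes from run to run
- vial_1: upright clear sample vial with a white screw cap, 28 mm diameter, 60 mm tall, origin at the centre of its underside (on the table, z = 0, also when it stands in the rack), z up. Five identical vials: four stand in rack holes, one stands outside the rack; which is which changes from run to run
- vial_2: upright clear sample vial with a white screw cap, 28 mm diameter, 60 mm tall, origin at the centre of its underside (on the table, z = 0, also when it stands in the rack), z up. Five identical vials: four stand in rack holes, one stands outside the rack; which is which changes from run to run
- vial_3: upright clear sample vial with a white screw cap, 28 mm diameter, 60 mm tall, origin at the centre of its underside (on the table, z = 0, also when it stands in the rack), z up. Five identical vials: four stand in rack holes, one stands outside the rack; which is which changes from run to run
- vial_4: upright clear sample vial with a white screw cap, 28 mm diameter, 60 mm tall, origin at the centre of its underside (on the table, z = 0, also when it stands in the rack), z up. Five identical vials: four stand in rack holes, one stands outside the rack; which is which changes from run to run
- vial_5: upright clear sample vial with a white screw cap, 28 mm diameter, 60 mm tall, origin at the centre of its underside (on the table, z = 0, also when it stands in the rack), z up. Five identical vials: four stand in rack holes, one stands outside the rack; which is which changes from run to run
- flask: open conical glass flask, 60 mm wide, 98 mm tall, loose bystander; origin at the centre of its underside
- small_beaker: glass beaker, 66 mm wide, 82 mm tall, loose bystander in the front row; origin at the centre of its underside
- dropper: amber dropper bottle, 33 mm wide, 99 mm tall, loose bystander; origin at the centre of its underside

How it is judged:
By the outcome, as a careful person would: the job done as asked, in the order asked, and still so for the second after the job is handed in, with the robot touching nothing.
It also fails if it takes over 43 s, if anything falls off the work surface, if the arm or the gripper's body presses on something with over 40 N, if the wrist force passes 120 N, or if a joint passes its speed limit or range.

ROBOT

A 7-joint arm with a two-finger parallel gripper is mounted at the origin on a cart in front of the work surface, level with it; the furniture and walls round the work are solid. World frame = base frame: x ahead of the robot, y to its left, z up, the work surface at z = 0. Lengths are in mm, angles in rad, forces in N, time in s.
With the tool pointing down it reaches from about 425 to 975 mm from the base axis. Payload 16.7 kg.
Tool frame: the origin (TCP) lies between the finger pads, 19 mm behind the fingertips; this is the grasp point; z points along the fingers, y is the line along which they close (so a half turn about z gives the same grasp; the last joint's range is limited). The gripper opens to 85 mm and grips with 20 to 120 N. Pads are 22 mm wide; open, the fingers measure 114 mm over their backs; the gripper's body (76 mm by 85 mm) begins 54 mm behind the grasp point. The pads swing forward as they close: fully open they stand 13 mm farther back than shut.
Start: joints at [-1.298, 0.426, 0.074, 1.606, -0.034, 1.111, -0.067], TCP at [276.964, 615.523, 250.002] pointing down, gripper open.
Joint ranges: [-2.85, 2.85], [-0.5, 2.14], [-1.23, 1.37], [0.21, 2.46], [-1.02, 4.16], [0.16, 2.05], [-2.73, 2.73]. Speed limits (rad/s): [1.89, 1.89, 2.39, 2.39, 3.01, 3.01, 3.01].

INTERFACE

Orientations are given as a 3x3 rotation matrix whose columns are the frame's x, y, z axes.
In Python, from plant import env, viewer, monitor, finish_job gives the robot as it stands (env), with the cameras (viewer), the job as plain functions and the readings (monitor).
- The arm moves only by the tool drive_effector, called after "Call:" as a command line: name --argument value ..., lists and objects as JSON in quotes. Schema: {"type":"object","properties":{"segments":{"type":"array","items":{"type":"array","items":{"type":"array","items":{"type":"number"},"minItems":7,"maxItems":7},"minItems":1,"maxItems":12},"minItems":1,"maxItems":1},"clamp_n":{"type":"number"},"only":{"type":"string"},"quiet":{"type":"boolean"},"lines":{"type":"string"}},"required":["segments"],"additionalProperties":false}. segments is a list that holds a single list of rows (three levels of brackets), with 1 to 12 rows, each of 7 numbers: a rotation vector rx, ry, rz in a scale on which 1.0 is 2 pi rad, then dx, dy, dz in parts of the range, where 1.0 means 750 mm, then the finger opening in mm; each row is the pose to reach, as a shift and turn from the pose commanded when the call began, along the tool's axes at that moment; what a row does not reach only later rows make up. A row lasts 1/8 s, in which the tool goes at most 62.5 mm and 0.188 rad, less where a joint would pass 70% of its speed; a pose out of reach is approached as far as the arm can. The fingers move at their own pace and stop on an object; clamp_n is the grip in N (left out, the last holds). Time passes only in rows, so rows that do not move let the fingers close. The tool returns the time, the measured TCP pose, the force, the opening and the grip force at its end. only (a regular expression) keeps the lines of the reply that match it, lines (a string "A,B") keeps lines A to B, and quiet returns only ok. No shift or turn number may pass 1 either way. Input that does not fit is refused with a message, and nothing moves.
- monitor.get_state(): the state, without advancing time (a new reading comes with each control period).
- viewer.read_camera(name): name is "side" or "top" or "wrist"; returns a dict with "frame" (480x640x3 uint8, blue, green, red), "mtx" (3x3 intrinsics, pixels), "distortion" ([k1, k2, p1, p2, k3] as OpenCV has them; the pictures are not rectified), "R" (3x3) and "t" (3): a world point X has camera coordinates R X + t; the wrist camera has in their place "tool_from_camera" (4x4, takes a point from camera to tool coordinates, whose origin is the TCP and whose axes are the flange's). Camera axes: x right, y down, z forward; pixel columns grow to the right and rows downward; lengths in mm; the calibration is good to about 2 mm. A picture is of the moment at which its call begins: read the wrist's pose just before it. There is no depth.
- finish_job(): hands the job in; it is judged then, once.
The state is a dict: "clock": time; "qpos": joint angles; "joint_velocities": joint speeds; "tau": joint torques, N m; "eef_pos": TCP position; "orientation": TCP orientation; "force": force on the tool from outside, world axes, zero at the start; "torque": the same for the moment, N m; "finger_gap": finger opening in mm; "gripper_force": force on a finger pad.
Only numpy, scipy, OpenCV 4.12 (cv2) and the standard library are available. Lean on these libraries where they do the work, as an engineer would, in place of code of your own. Each camera call takes 0.05 s, during which the arm holds its last target. There are 200 camera calls.

## Working session

There is one attempt and no reset: what is moved stays moved. The work goes in short steps, Python scripts to look and compute and a tool call to move; the robot and the scene stay as the last step left them, time stands still between calls to the robot, and variables do not carry over. Pictures are saved under pics/ and viewed, at most 10 in all, crops included, and the job is handed in when it is done.

```bash
mkdir -p pics; ls
```

Create h.py:
```python
import numpy as np, cv2
def ray(c,uv):
    p=cv2.undistortPoints(np.array([[uv]],float),np.array(c["mtx"],float),np.array(c["distortion"],float))[0,0]
    R=np.array(c["R"]);t=np.array(c["t"]).ravel()
    d=R.T@np.array([p[0],p[1],1]); return -R.T@t,d/np.linalg.norm(d)
def onplane(c,uv,z):
    o,d=ray(c,uv); return o+d*(z-o[2])/d[2]
def tri(rs):
    A=sum(np.eye(3)-np.outer(d,d) for o,d in rs);b=sum((np.eye(3)-np.outer(d,d))@o for o,d in rs)
    X=np.linalg.solve(A,b); return X,[np.linalg.norm((np.eye(3)-np.outer(d,d))@(X-o)) for o,d in rs]
def proj(c,X):
    return cv2.projectPoints(np.array([X],float),cv2.Rodrigues(np.array(c["R"],float))[0],np.array(c["t"],float),np.array(c["mtx"],float),np.array(c["distortion"],float))[0].ravel()
```

Run:
```python
from plant import env, viewer, monitor, finish_job
import cv2,pickle
s=monitor.get_state();print(s["clock"],s["eef_pos"],s["orientation"],s["finger_gap"])
d={}
for n in("top","side"):
    d[n]=viewer.read_camera(n);cv2.imwrite(f"pics/{n}0.png",d[n]["frame"])
pickle.dump(d,open("cams.pkl","wb"))
```

```text
pics
plant.py
0.0 [276.81692674 615.19037204 249.29302566] [[-9.11904579e-01  4.10401970e-01 -5.11265413e-04]
 [ 4.10402286e-01  9.11903761e-01 -1.22211936e-03]
 [-3.53353371e-05 -1.32428073e-03 -9.99999123e-01]] 85.20487734356979
```

View pics/top0.png

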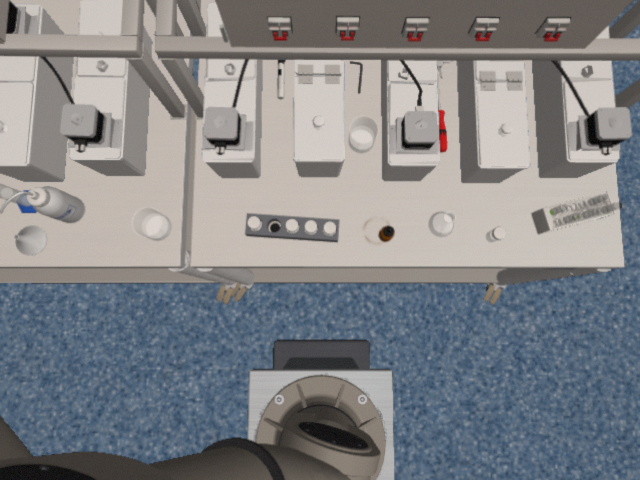

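View pics/side0.png

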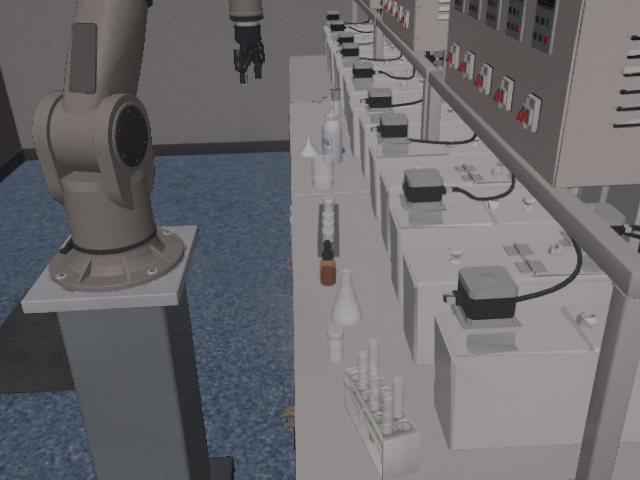

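The top view shows the rack at about (247–338, 213–241). White caps sit near (254,223), (292,226), (311,227) and (330,228), and there is a dark hole near (275,227). The lone vial is at (498,234) in the top view and about (335,332) in the side view. Next I'll measure these and zoom in.

Create m.py:
```python
import pickle
from h import *
d=pickle.load(open("cams.pkl","rb"));T,S=d["top"],d["side"]
def blobs(img,x0,y0,x1,y1,th,lo):
    g=cv2.cvtColor(img,cv2.COLOR_BGR2GRAY)[y0:y1,x0:x1]
    n,l,st,c=cv2.connectedComponentsWithStats((g>th).astype(np.uint8),connectivity=4)
    return [(c[i]+[x0,y0],st[i]) for i in range(1,n) if st[i][4]>lo]
for c,s in blobs(T["frame"],246,212,340,243,150,20)+blobs(T["frame"],485,222,512,246,205,20):
    print("top",c.round(1),s[2:],onplane(T,c,60).round(1))
for n,(x0,y0,x1,y1) in {"T":(240,205,345,248)}.items():pass
for uv in [(275,227),(498,234)]: print(uv,onplane(T,uv,35).round(1),onplane(T,uv,60).round(1))
for y in(225,227): 
  g=cv2.cvtColor(T["frame"],cv2.COLOR_BGR2GRAY)
a=cv2.resize(T["frame"][205:250,240:345],None,fx=7,fy=7,interpolation=cv2.INTER_NEAREST)[:300]
b=cv2.resize(T["frame"][215:255,475:520],None,fx=7,fy=7,interpolation=cv2.INTER_NEAREST)
e=cv2.resize(S["frame"][315:370,300:370],None,fx=5,fy=5,interpolation=cv2.INTER_NEAREST)
o=np.zeros((590,735,3),np.uint8);o[:a.shape[0],:a.shape[1]]=a;o[305:585,:315]=b;o[305:580,340:690]=e
cv2.imwrite("pics/zoom.png",o)
```

```bash
python3 m.py
```

```text
top [305.8 215.4] [ 94  31 446] [489.   33.8  60. ]
top [254.2 222.7] [ 14  14 148] [472.5 147.3  60. ]
top [291.9 225.2] [ 13  14 139] [466.9  64.4  60. ]
top [310.6 226.4] [ 12  14 135] [464.3  23.   60. ]
top [329.6 227.7] [ 12  13 129] [461.4 -18.8  60. ]
top [277.9 240.3] [ 90   7 325] [433.4  94.7  60. ]
(275, 227) [466.9 103.7  35. ] [462.9 101.5  60. ]
(498, 234) [ 451.6 -399.4   35. ] [ 447.9 -390.8   60. ]
```

View pics/zoom.png

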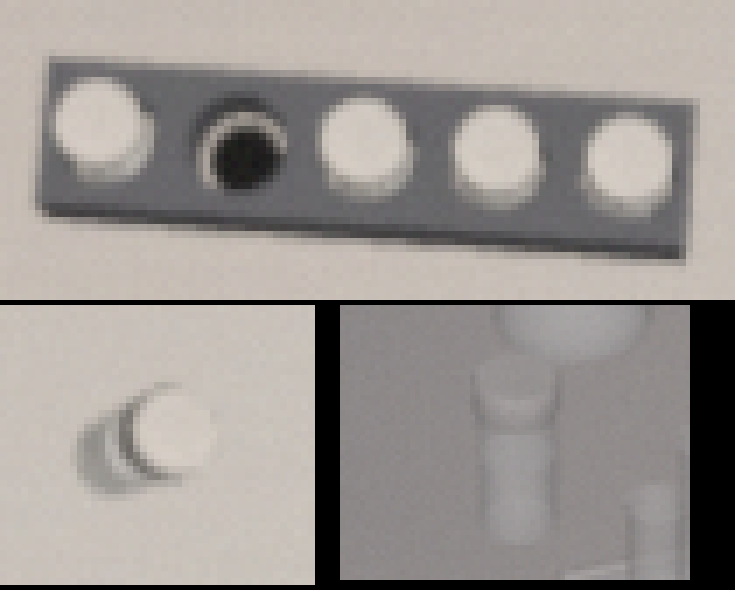

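The fourth hole from the -y end (hole3) is the empty one. The lone vial's cap is at about (499,232.6) in the top view and (334.5,328.5) in the side view.

Add to h.py:
```python
def shifts(state,pts):
    R=np.array(state["orientation"]);p=np.array(state["eef_pos"])
    for q in pts: print(q,"->",(R.T@(np.array(q)-p)).round(0))
```

Run:
```python
import pickle
from h import *
from plant import env, viewer, monitor, finish_job
d=pickle.load(open("cams.pkl","rb"));T,S=d["top"],d["side"]
X,r=tri([ray(T,(499.2,232.6)),ray(S,(334.5,328.5))]);print("vial cap",X.round(1),np.round(r,1), onplane(T,(499.2,232.6),60).round(1))
print("base of vial side at z0",onplane(S,(334.8,361),0).round(1))
# rack hole from line fit of neighbouring caps
P=np.array([[472.5,147.3],[466.9,64.4],[464.3,23],[461.4,-18.8]]);k=np.array([4,2,1,0])
f=[np.polyfit(k,P[:,i],1) for i in(0,1)];print("hole3",[np.polyval(a,3).round(1) for a in f],"step",np.hypot(f[0][0],f[1][0]))
# top-face corners (zoom px/7+offset)
for uv in[(49,58),(692,102),(685,246),(38,206)]:print("corner",onplane(T,(240+uv[0]/7-.5,205+uv[1]/7-.5),35).round(1))
# empty hole rim: zoom ellipse 195..288 x, 92..196 y
print("hole rim",onplane(T,(240+241/7-.5,205+144/7-.5),35).round(1))
s=monitor.get_state();shifts(s,[(277,615,350),(360,400,350),(440,150,350),(460,0,350),(430,-250,350),(448,-391,350)])
```

```text
vial cap [ 451.1 -393.7   59.7] [0. 0.] [ 451.  -393.6   60. ]
base of vial side at z0 [ 450.2 -401.6    0. ]
hole3 [np.float64(469.7), np.float64(105.9)] step 41.5975684140213
corner [499.3 168.5  35. ]
corner [485.2 -39.1  35. ]
corner [438.3 -36.7  35. ]
corner [451.  170.9  35. ]
hole rim [471.3 106.2  35. ]
(277, 615, 350) -> [  -0.   -0. -101.]
(360, 400, 350) -> [-164. -162. -100.]
(440, 150, 350) -> [-340. -357. -100.]
(460, 0, 350) -> [-419. -486. -100.]
(430, -250, 350) -> [-495. -726. -100.]
(448, -391, 350) -> [-569. -848. -100.]
```

Units first: shifts go in shares of 750 mm and turns go in shares of 2 pi rad. So -357 mm / 750 = -0.476, -100 mm / 750 = -0.1333.

Call:
drive_effector --segments '[[[0,0,0,0,0,-0.0667,0],[0,0,0,0,0,-0.1333,0],[0,0,0,-0.0547,-0.0547,-0.1333,0],[0,0,0,-0.1093,-0.1093,-0.1333,0],[0,0,0,-0.164,-0.1627,-0.1333,0],[0,0,0,-0.2187,-0.216,-0.1333,0],[0,0,0,-0.2653,-0.2667,-0.1333,0],[0,0,0,-0.312,-0.32,-0.1333,0],[0,0,0,-0.36,-0.3733,-0.1333,0],[0,0,0,-0.4067,-0.424,-0.1333,0],[0,0,0,-0.4533,-0.476,-0.1333,0],[0,0,0,-0.4533,-0.476,-0.1333,0]]]'

```text
clock: 1.6
eef_pos: [441.3, 146.8, 350.1]
orientation: [[-0.91, 0.415, 0.0], [0.415, 0.91, 0.0], [-0.0, 0.0, -1.0]]
force: [-1.8, 1.6, 0.1]
finger_gap: -0.3
gripper_force: 0.0
```

```bash
python3 -c "
from plant import env, viewer, monitor, finish_job
from h import *
s=monitor.get_state();print(s['qpos']);shifts(s,[(460,0,350),(430,-250,350),(451,-394,350)])"
```

```text
[-0.84624848 -0.02841103  0.38221223  1.94210824  0.01129006  1.22568795
  0.67433251]
(460, 0, 350) -> [ -78. -126.    0.]
(430, -250, 350) -> [-155. -366.    0.]
(451, -394, 350) -> [-233. -488.    0.]
```

Scaled: -488 mm / 750 = -0.6507, -448 mm / 750 = -0.5973.

Call:
drive_effector --segments '[[[0,0,0,-0.0347,-0.056,0,0],[0,0,0,-0.0693,-0.112,0,0],[0,0,0,-0.104,-0.168,0,0],[0,0,0,-0.124,-0.232,0,0],[0,0,0,-0.1453,-0.296,0,0],[0,0,0,-0.1653,-0.36,0,0],[0,0,0,-0.1867,-0.424,0,0],[0,0,0,-0.2067,-0.488,0,0],[0,0,0,-0.2413,-0.5427,0,0],[0,0,0,-0.276,-0.5973,0,0],[0,0,0,-0.3107,-0.6507,0,0],[0,0,0,-0.3107,-0.6507,0,0]]]'

```text
clock: 3.1
eef_pos: [452.2, -392.9, 349.0]
orientation: [[-0.91, 0.414, -0.003], [0.414, 0.91, -0.002], [0.002, -0.003, -1.0]]
force: [-0.3, -0.1, -0.1]
finger_gap: 0.1
gripper_force: 0.0
```

Run:
```python
from plant import env, viewer, monitor, finish_job
from h import *
import pickle
s=monitor.get_state();print(s["clock"],s["eef_pos"],s["qpos"].round(2) if hasattr(s["qpos"],"round") else s["qpos"])
c=viewer.read_camera("wrist");cv2.imwrite("pics/w1.png",c["frame"]);pickle.dump((s,c),open("w1.pkl","wb"))
```

```text
3.1 [ 452.17087745 -392.9034936   348.9815268 ] [-0.13  0.33  0.96  1.7  -0.28  1.27  2.03]
```

View pics/w1.png

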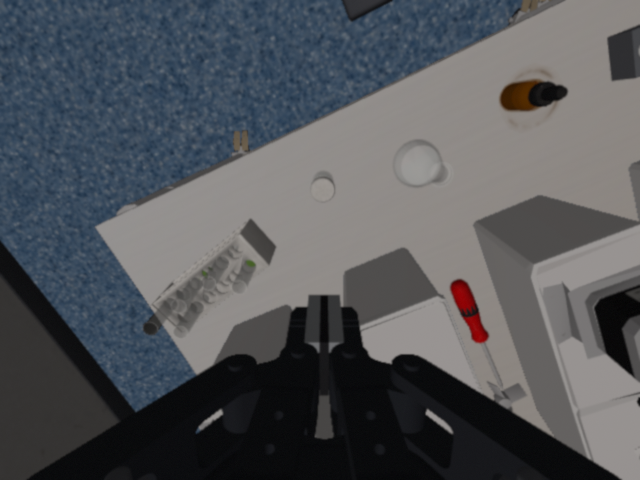

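The wrist view shows the lone vial's cap at about (322.5,188.5), with the flask to its right at (418,163) and nothing under the fingers beside it.

Add to h.py:
```python
def wcam(s,c):
    W=np.eye(4);W[:3,:3]=s["orientation"];W[:3,3]=s["eef_pos"]
    M=np.linalg.inv(W@np.array(c["tool_from_camera"],float))
    return {**c,"R":M[:3,:3],"t":M[:3,3]}
```

Run:
```python
from h import *
import pickle
s,c=pickle.load(open("w1.pkl","rb"));w=wcam(s,c)
g=cv2.cvtColor(c["frame"],cv2.COLOR_BGR2GRAY)[170:206,305:342]
n,l,st,ce=cv2.connectedComponentsWithStats((g>np.percentile(g,78)).astype(np.uint8))
i=1+np.argmax(st[1:,4]);uv=ce[i]+[305,170];print(uv,st[i])
for u in(uv,(322.5,188)):print(onplane(w,u,60).round(1))
d=pickle.load(open("cams.pkl","rb"));X,r=tri([ray(w,uv),ray(d["top"],(499.2,232.6)),ray(d["side"],(334.5,328.5))]);print(X.round(1),np.round(r,1))
print(tri([ray(w,uv),ray(d["top"],(499.2,232.6))])[0])
shifts(s,[(451,-394,150),(451,-394,104)])
```

```text
[322.06959707 188.80586081] [  7  10  21  20 273]
[ 449.9 -392.8   60. ]
[ 449.2 -391.9   60. ]
[ 450.8 -393.3   59.4] [0.9 0.6 0.4]
[ 450.05133188 -392.62489094   62.50433342]
(451, -394, 150) -> [  0.  -1. 199.]
(451, -394, 104) -> [  0.  -1. 245.]
```

Scaled: 245 mm / 750 = 0.3267, 241 mm / 750 = 0.3213.

Call:
drive_effector --segments '[[[0,0,0,0.0013,-0.0013,0.0667,0],[0,0,0,0.0013,-0.0013,0.1333,0],[0,0,0,0.0013,-0.0013,0.2,0],[0,0,0,0.0013,-0.0013,0.2533,0],[0,0,0,0.0013,-0.0013,0.2867,0],[0,0,0,0.0013,-0.0013,0.3093,0],[0,0,0,0.0013,-0.0013,0.3213,0],[0,0,0,0.0013,-0.0013,0.3267,0],[0,0,0,0.0013,-0.0013,0.3267,0],[0,0,0,0.0013,-0.0013,0.3267,0],[0,0,0,0.0013,-0.0013,0.3267,0],[0,0,0,0.0013,-0.0013,0.3267,0]]]'

```text
clock: 4.65
eef_pos: [451.5, -390.7, 105.2]
orientation: [[-0.912, 0.41, 0.0], [0.41, 0.912, -0.0], [-0.0, -0.0, -1.0]]
force: [-0.3, 0.2, 0.9]
finger_gap: -0.0
gripper_force: 0.0
```

Run:
```python
from plant import env, viewer, monitor, finish_job
from h import *
import pickle
s=monitor.get_state();c=viewer.read_camera("wrist");d=viewer.read_camera("side");t=viewer.read_camera("top");pickle.dump((s,c),open("w2.pkl","wb"))
o=np.zeros((480,800,3),np.uint8);o[:,:400]=c["frame"][:,120:520]
o[:300,400:]=cv2.resize(d["frame"][260:380,270:430],None,fx=2.5,fy=2.5)
o[300:,400:]=cv2.resize(t["frame"][212:257,450:550],None,fx=4,fy=4);cv2.imwrite("pics/w2.png",o)
```

```text
(no output)
```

View pics/w2.png

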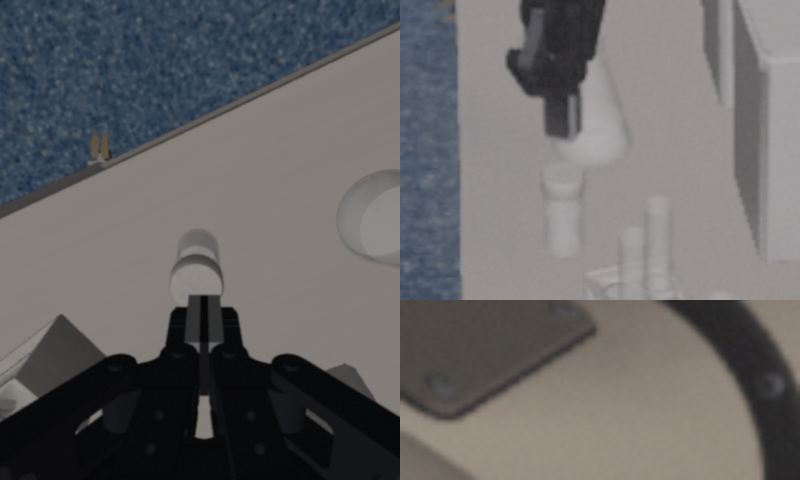

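The wrist view shows the fingertips directly above the cap. The cap centre is at crop x≈197 and the fingers at about 204, so they are a few mm off sideways. The side view shows a clear gap between them. I'll measure the offset.

Run:
```python
from plant import env, viewer, monitor, finish_job
from h import *
import pickle
ps=[]
for i in range(4):
    viewer.read_camera("side");ps.append(monitor.get_state()["eef_pos"])
s0=monitor.get_state();print(np.array(ps).round(1))
s,c=pickle.load(open("w2.pkl","rb"));s=dict(s);s["eef_pos"]=np.mean(ps,0);w=wcam(s,c)
R=np.array(s["orientation"]);p=np.array(s["eef_pos"])
print("tip proj",proj(w,p+R[:,2]*19), "cap proj",proj(w,(450.5,-393.3,60)))
# cap edges at crop x 170..223, widest at row ~278
print("cap lateral", onplane(w,(120+170,278),60).round(1),onplane(w,(120+223,278),60).round(1))
g=cv2.cvtColor(c["frame"],cv2.COLOR_BGR2GRAY)
for r in(270,278,284):print(r,g[r,280:356:2])
print(g[285:325:2,324],"tip row")
```

```text
[[ 451.4 -390.7  105.1]
 [ 451.4 -390.7  105. ]
 [ 451.4 -390.7  105. ]
 [ 451.4 -390.7  105. ]]
tip proj [320.53408997 313.20479386] cap proj [315.48747319 287.06620967]
cap lateral [ 440.6 -402.9   60. ] [ 451.6 -378.5   60. ]
270 [128 129 129 129 129 126 101 101 112 125 135 137 137 138 139 139 140 138
 139 139 141 141 141 139 138 136 125  95  73  67  76 121 128 128 128 128
 128 128]
278 [129 129 129 128 127 118 133 141 140 137 136 137 139 138 138 138 139 139
 138 137 137 138 139 138 138 137 138 138 137 132  95  83 126 128 128 129
 128 128]
284 [129 129 129 128 123 128 136 139 141 140 138 136 138 137 135 134 136 137
 138 138 138 138 137 137 138 139 137 138 138 139 133  91 117 128 128 128
 128 128]
[137 136 137 136 130  57   7   8   7   7   7   7   8   9   5   7   6   7
   7   8] tip row
```

Scaled: -3 mm / 750 = -0.004, -2 mm / 750 = -0.0027.

Call:
drive_effector --segments '[[[0,0,0,0,-0.0027,0,0],[0,0,0,-0.0013,-0.004,0,0],[0,0,0,-0.0013,-0.004,0,0],[0,0,0,-0.0013,-0.004,0,0],[0,0,0,-0.0013,-0.004,0,0],[0,0,0,-0.0013,-0.004,0,0],[0,0,0,-0.0013,-0.004,0,0],[0,0,0,-0.0013,-0.004,0,0],[0,0,0,-0.0013,-0.004,0,0],[0,0,0,-0.0013,-0.004,0,0],[0,0,0,-0.0013,-0.004,0,0],[0,0,0,-0.0013,-0.004,0,0]]]'

```text
clock: 6.5
eef_pos: [451.1, -393.9, 105.0]
orientation: [[-0.912, 0.41, -0.0], [0.41, 0.912, -0.0], [0.0, -0.0, -1.0]]
force: [0.2, 0.8, 0.4]
finger_gap: 0.1
gripper_force: 0.0
```

Call:
drive_effector --segments '[[[0,0,0,0,0,0,0],[0,0,0,0,0,0,0],[0,0,0,0,0,0,0],[0,0,0,0,0,0,0],[0,0,0,0,0,0,0],[0,0,0,0,0,0,0],[0,0,0,0,0,0,0],[0,0,0,0,0,0,0],[0,0,0,0,0,0,0],[0,0,0,0,0,0,0],[0,0,0,0,0,0,0],[0,0,0,0,0,0,0]]]'

```text
clock: 8.0
eef_pos: [451.1, -393.8, 105.0]
orientation: [[-0.912, 0.41, -0.0], [0.41, 0.912, -0.0], [0.0, -0.0, -1.0]]
force: [0.4, -0.9, 0.2]
finger_gap: 0.4
gripper_force: 0.0
```

```bash
python3 -c "
from plant import env, viewer, monitor, finish_job
from h import *
s=monitor.get_state();shifts(s,[(451,-394,350),(430,-250,350),(460,0,350),(470,107,350),(470,107,104)])"
```

```text
(451, -394, 350) -> [   0.   -0. -245.]
(430, -250, 350) -> [  78.  122. -245.]
(460, 0, 350) -> [ 153.  363. -245.]
(470, 107, 350) -> [ 188.  464. -245.]
(470, 107, 104) -> [188. 464.   1.]
```

Scaled: 363 mm / 750 = 0.484, 315 mm / 750 = 0.42.

Call:
drive_effector --segments '[[[0,0,0,0,0,-0.08,0],[0,0,0,0,0,-0.16,0],[0,0,0,0,0,-0.24,0],[0,0,0,0,0,-0.3267,0],[0,0,0,0.0347,0.0547,-0.3267,0],[0,0,0,0.0693,0.1093,-0.3267,0],[0,0,0,0.104,0.1627,-0.3267,0],[0,0,0,0.124,0.2267,-0.3267,0],[0,0,0,0.144,0.2907,-0.3267,0],[0,0,0,0.164,0.356,-0.3267,0],[0,0,0,0.184,0.42,-0.3267,0],[0,0,0,0.204,0.484,-0.3267,0]]]'

```text
clock: 9.5
eef_pos: [460.4, 1.5, 350.2]
orientation: [[-0.912, 0.41, 0.0], [0.41, 0.912, 0.001], [-0.0, 0.001, -1.0]]
force: [0.8, 0.0, 1.1]
finger_gap: -0.1
gripper_force: 0.0
```

```bash
python3 -c "
from plant import env, viewer, monitor, finish_job
from h import *
s=monitor.get_state();shifts(s,[(470,107,350),(470,107,104)])"
```

```text
(470, 107, 350) -> [ 35. 100.   0.]
(470, 107, 104) -> [ 35. 100. 246.]
```

Scaled: 100 mm / 750 = 0.1333, 50 mm / 750 = 0.0667.

Call:
drive_effector --segments '[[[0,0,0,0.0227,0.0667,0,0],[0,0,0,0.0467,0.1333,0,0],[0,0,0,0.0467,0.1333,0,0],[0,0,0,0.0467,0.1333,0.0667,0],[0,0,0,0.0467,0.1333,0.0667,0],[0,0,0,0.0467,0.1333,0.0667,0]]]'

```text
clock: 10.25
eef_pos: [470.1, 105.1, 301.4]
orientation: [[-0.912, 0.411, 0.001], [0.411, 0.912, 0.0], [-0.001, 0.0, -1.0]]
force: [0.1, -0.1, 1.0]
finger_gap: 0.0
gripper_force: 0.0
```

Run:
```python
from plant import env, viewer, monitor, finish_job
from h import *
import pickle
s=monitor.get_state()
c=viewer.read_camera("wrist");pickle.dump((s,c),open("w3.pkl","wb"));cv2.imwrite("pics/w3.png",c["frame"])
w=wcam(s,c);print(s["eef_pos"],"hole proj",proj(w,(470,107,35)))
```

```text
[470.1461124  105.10914294 301.39719863] hole proj [323.44335788 193.43246943]
```

View pics/w3.png

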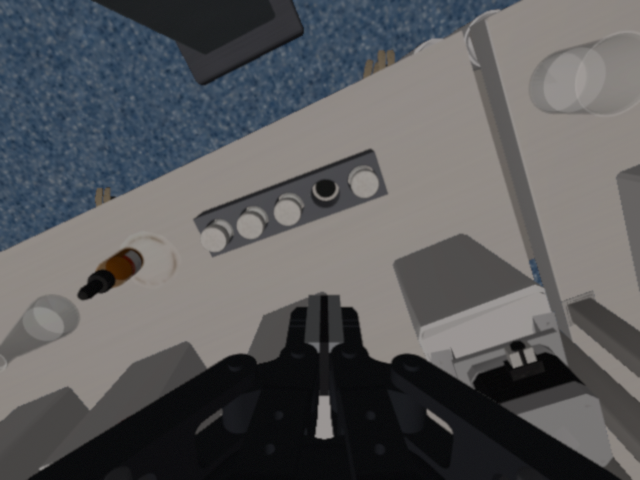

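The wrist view shows the empty hole at about (325,191), between caps at (364,183) and (288,210). I predicted (323.4,193.4), so they agree within 2 px.

Run:
```python
from h import *
import pickle
s,c=pickle.load(open("w3.pkl","rb"));w=wcam(s,c);d=pickle.load(open("cams.pkl","rb"));T=d["top"]
g=cv2.cvtColor(c["frame"],cv2.COLOR_BGR2GRAY)
def cen(x,y):
    m=(g[y-16:y+17,x-16:x+17]>128).astype(np.uint8);n,l,st,ce=cv2.connectedComponentsWithStats(m,connectivity=4)
    k=l[16,16];return ce[k]+[x-16,y-16],st[k][4]
for xy,t in [((364,183),(254.2,222.7)),((288,210),(291.9,225.2)),((251,224),(310.6,226.4)),((214,238),(329.6,227.7))]:
    u,a=cen(*xy);X,r=tri([ray(w,u),ray(T,t)]);print(u.round(1),a,onplane(w,u,60).round(1),X.round(1),np.round(r,1))
for u in [(325.5,191.5)]:print("hole",onplane(w,u,35).round(1),tri([ray(w,u),ray(T,(240+241/7-.5,205+144/7-.5))])[0].round(1))
shifts(s,[(470,107,104)])
```

```text
[364.5 183.9] 534 [473.2 150.5  60. ] [476.9 150.6  38.6] [1. 1.]
[286.8 212.4] 490 [467.7  66.8  60. ] [469.   64.9  50.8] [0.5 0.5]
[249.2 226. ] 471 [464.8  24.9  60. ] [465.5  23.2  54.7] [0.3 0.3]
[210.3 241. ] 584 [462.5 -20.   60. ] [461.5 -18.8  62.8] [0.5 0.5]
hole [469.  109.9  35. ] [474.2 108.2  12.1]
(470, 107, 104) -> [  1.   2. 197.]
```

Scaled: 197 mm / 750 = 0.2627, 194 mm / 750 = 0.2587.

Call:
drive_effector --segments '[[[0,0,0,0.0013,0.0027,0.0667,0],[0,0,0,0.0013,0.0027,0.1333,0],[0,0,0,0.0013,0.0027,0.1933,0],[0,0,0,0.0013,0.0027,0.2267,0],[0,0,0,0.0013,0.0027,0.248,0],[0,0,0,0.0013,0.0027,0.2587,0],[0,0,0,0.0013,0.0027,0.2627,0],[0,0,0,0.0013,0.0027,0.2627,0],[0,0,0,0.0013,0.0027,0.2627,0],[0,0,0,0.0013,0.0027,0.2627,0]]]'

```text
clock: 11.55
eef_pos: [469.7, 107.9, 103.4]
orientation: [[-0.912, 0.41, 0.001], [0.41, 0.912, 0.0], [-0.0, 0.001, -1.0]]
force: [-0.3, 0.2, 0.1]
finger_gap: 0.0
gripper_force: 0.0
```

Run:
```python
from plant import env, viewer, monitor, finish_job
from h import *
s=monitor.get_state();c=viewer.read_camera("wrist");d=viewer.read_camera("side");print(s["eef_pos"])
print(proj(wcam(s,c),(470,107.5,35)))
o=np.zeros((480,800,3),np.uint8);o[:,:400]=c["frame"][:,120:520]
o[:480,400:]=cv2.resize(d["frame"][165:285,280:380],None,fx=4,fy=4);cv2.imwrite("pics/w4.png",o)
```

```text
[469.74043014 107.91077059 103.39753981]
[320.55797749 268.82646828]
```

View pics/w4.png

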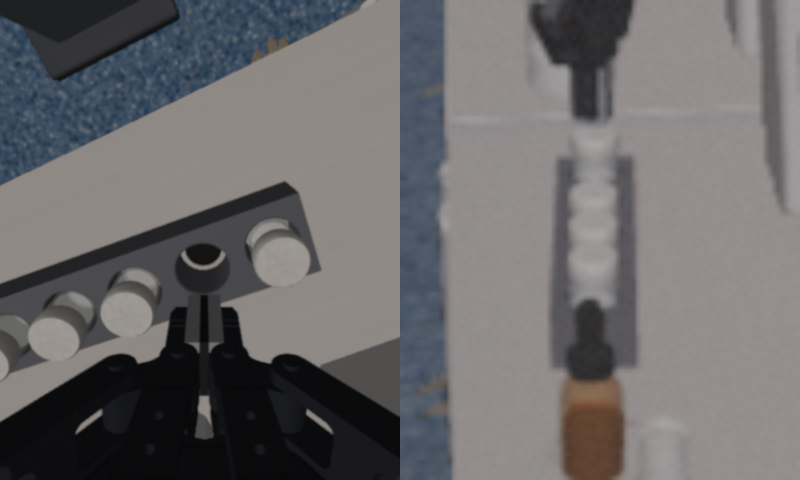

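The wrist view shows the empty hole at crop (203,269), in line with the fingers at x≈204 and matching the predicted row 269. The tips clear the caps, so I'll hold here.

Call:
drive_effector --segments '[[[0,0,0,0,0,0,0],[0,0,0,0,0,0,0],[0,0,0,0,0,0,0],[0,0,0,0,0,0,0],[0,0,0,0,0,0,0],[0,0,0,0,0,0,0],[0,0,0,0,0,0,0],[0,0,0,0,0,0,0],[0,0,0,0,0,0,0],[0,0,0,0,0,0,0],[0,0,0,0,0,0,0],[0,0,0,0,0,0,0]]]'

```text
clock: 13.15
eef_pos: [469.5, 107.8, 103.0]
orientation: [[-0.912, 0.41, -0.0], [0.41, 0.912, -0.0], [0.0, -0.0, -1.0]]
force: [0.1, 0.0, -1.4]
finger_gap: 0.2
gripper_force: 0.0
```

Call:
drive_effector --segments '[[[0,0,0,0,0,0,0],[0,0,0,0,0,0,0],[0,0,0,0,0,0,0],[0,0,0,0,0,0,0],[0,0,0,0,0,0,0],[0,0,0,0,0,0,0],[0,0,0,0,0,0,0],[0,0,0,0,0,0,0],[0,0,0,0,0,0,0],[0,0,0,0,0,0,0]]]'

```text
clock: 14.4
eef_pos: [469.5, 107.8, 103.0]
orientation: [[-0.912, 0.41, -0.0], [0.41, 0.912, -0.0], [0.0, -0.0, -1.0]]
force: [0.1, -0.1, 0.4]
finger_gap: 0.0
gripper_force: 0.0
```

```bash
python3 -c "
from plant import env, viewer, monitor, finish_job
print(finish_job())"
```

```text
the job is handed in; nothing more can be done
None
```

I pointed at the vial standing outside the rack, then at the empty fourth hole (`rack_hole3`), with fingertips about 2.5 cm above cap level and over 2 s held at each; the job was handed in at 14.4 s still pointing there, with no contact forces seen and no verdict returned.

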